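Lock the dripper slide over the pink cup

TASK

The coffee dripper is parked and locked at the left end of the brew rail. Pull up the red spring plunger on its slide, draw the slide along the rail to the station where the pink cup stands, and let the pin drop fully home into that station's hole so that the dripper is locked over the cup. Do not force the pin against the rail, and leave the two cups and the pitcher below the rail standing where they are.

Things in the scene. Friction and masses are not known exactly. Their poses are not given: they have to be found in the camera images.
- brew_rail: fixed brew rail: aluminium channel 430 mm long on two posts. Origin on the worktop under the channel's middle; +y runs along the rail to the parked (left) end, -x points from the rail to the row of cups. In the channel lies a dark bar, top 140 mm above the worktop, with 11 mm holes: parking hole at y = +150 mm, one station hole near each of y = +50, -45 and -140 mm
- rail_top (a point): middle of the rail at the height of the bar's top. The three station holes sit up to 14 mm off their nominal y, all three together, differently each time, and the slide hides the hole it comes over: neither the cup nor the nominal y gives the hole well enough, so the pin must find it by feel
- slide (a joint): travel in m: 0 = parked, grows towards -y of the rail (robot's right) to 0.312; about 2 N of friction. Grey saddle 52 x 56 mm, top 152 mm above the worktop; on it a spring barrel 20 mm wide, top at 164 mm; a steel arm towards -x of the rail carries the white dripper cone (rim 79 mm wide, 154 mm above the worktop)
- plunger (a joint): lift in m: 0 = pin home in a hole, 0.010 = its flat nose rides on the bar, 0.016 = upper stop. The spring presses down with 5.4 N at 0, 8.4 N at 0.010. Pin 8 mm thick, hole 11 mm. Riding free as the slide is pushed, it snaps down by itself over a hole (push at 20 mm/s or less) and stops the slide. Gripped, it cannot drop; push the loose knob sideways
- knob (a point): centre of the red round pull knob, straight above the pin: 30 mm wide, 24 mm high, axis upright, 182 mm above the worktop when the pin is home; the spring barrel's top lies 18 mm below this point and the saddle's top 30 mm below. Moves with slide and plunger; pull straight up
- dripper_outlet (a point): centre of the dripper's outlet, its lowest point, 104 mm above the worktop; 95 mm from the knob axis towards -x of the rail
- pink_cup: pink cup 75 mm wide, 82 mm high, loose, standing at one of the three stations under the path of the dripper, by hand and so up to 4 mm off along the rail from the nominal station. Origin at the centre of its underside
- steel_cup: steel cup 76 mm wide, 88 mm high, loose, at another station. Origin at the centre of its underside
- pitcher_3: small steel milk pitcher 103 x 73 x 94 mm, loose, handle towards the rail, at the third station. Origin at the centre of its underside

How it is judged (in metres and radians):
On the way, in this order (a step that is already met when the one before it is completed fails the run):
1. the plunger is pulled up until its pin is clear of the parking hole, the slide still there (value of joint plunger above 0.0102 m and value of joint slide below 0.02 m), for 0.05 s.
2. the slide is drawn along until the dripper is over the pink cup (horizontal distance between dripper_outlet and pink_cup below 0.03 m), for 0.05 s.
At the end, for the whole second after the job is handed in: the pin is home in the hole of the pink cup's station (plunger lift under 1.5 mm), the dripper's outlet within 24 mm (horizontally) of the cup's centre, the slide at rest, the cup upright (value of joint plunger below 0.0015 m and horizontal distance between dripper_outlet and pink_cup below 0.024 m and velocity of joint slide between -0.01 and 0.01 m/s and angle between pink_cup's own z axis and vertical below 0.1 rad); the robot touches nothing.
It fails at once if the pin is pressed or dragged against the rail with more than 25 N (contact force between pin and anything else above 25 N).
It fails at once if the pink cup is knocked over or shifted by more than 12 mm (distance of pink_cup from where it was at the start of the episode above 0.012 m or angle between pink_cup's own z axis and vertical above 0.2 rad).
It fails at once if the steel cup is knocked over or shifted by more than 12 mm (distance of steel_cup from where it was at the start of the episode above 0.012 m or angle between steel_cup's own z axis and vertical above 0.2 rad).
It fails at once if the pitcher is knocked over or shifted by more than 12 mm (distance of pitcher_3 from where it was at the start of the episode above 0.012 m or angle between pitcher_3's own z axis and vertical above 0.2 rad).
It also fails if it takes over 43 s, if anything falls off the work surface, if the arm or the gripper's body presses on something with over 40 N, if the wrist force passes 120 N, or if a joint passes its speed limit or range.

ROBOT

A 6-joint arm with a two-finger parallel gripper is mounted at the origin on a cart in front of the work surface, level with it; the furniture and walls round the work are solid. World frame = base frame: x ahead of the robot, y to its left, z up, the work surface at z = 0. Lengths are in m, angles in degrees, forces in N, time in s.
With the tool pointing down it reaches from about 0.25 to 0.725 m from the base axis. Payload 4 kg.
Tool frame: the origin (TCP) lies at the very end of the fingers, on their centre line; the grasp point (between the pads) lies bot.grasp_offset behind it (bot.grasp_offset is the distance from the TCP to the grasp point, in m); z points along the fingers, y is the line along which they close (so a half turn about z gives the same grasp; the last joint's range is limited). The gripper opens to 85 mm and grips with 20 to 120 N. Pads are 22 mm wide; open, the fingers measure 114 mm over their backs; the gripper's body (76 mm by 85 mm) begins 54 mm behind the grasp point. The pads swing forward as they close: fully open they stand 13 mm farther back than shut.
Start: joints at [65.031, 13.785, 0.286, 76.501, 0, 90], TCP at [0.211, 0.453, 0.231] pointing down, gripper open.
Joint ranges: [-155.79, 155.79], [-60.16, 107.12], [-62.33, 73.08], [-114, 123.19], [-81.49, 82.49], [-180, 180]. Speed limits (degrees/s): [159.86, 159.86, 180, 180, 180, 180].

INTERFACE

Orientations are given as [roll, pitch, yaw] about the fixed x, y, z axes, in that order (R = Rz(yaw) Ry(pitch) Rx(roll)).
In Python, from workcell import telemetry, imaging, bot gives the robot as it stands.
- The arm moves only by the shell command python3 -m handwheel 'ROWS' [FORCE]. ROWS is JSON, a list of rows, each a list of 5 numbers: the shift along the tool's x, y, z in cm, then the turn about the tool's z in degrees, then the closure in counts, from 0 (fully open) to 255 (shut). In form: [[dx, dy, dz, yaw, grip], ...]. A call has 1 to 20 rows; each row shifts and turns the commanded pose from where the row before left it, along the tool's axes as they then stand; what a row does not reach is not made up. A row lasts 1/8 s, in which the tool goes at most 62.5 mm and 10.7 degrees, less where a joint would pass 70% of its speed; a pose out of reach is approached as far as the arm can. A call with a gripper value outside its range is refused whole. The fingers move at their own pace and stop on an object; FORCE is the grip in N (left out, the last holds). Time passes only in rows, so rows that do not move let the fingers close. It gives the time, the measured TCP pose, the force, the opening and the grip force at its end, in the units of the state.
- telemetry.get_obs(): the state, without advancing time (a new reading comes with each control period).
- imaging.get_image(name): name is "side" or "top"; returns the picture (384x512x3 uint8, blue, green, red); there is no depth.
- imaging.camera_params(name): a dict with "intrinsics" (3x3 intrinsics, pixels), "k1" (the pictures are not rectified: a ray, as slopes to the right and down, at radius r is drawn at 1 + k1 r^2 times it, then the intrinsics apply), "position" and "orientation" of the camera in the world. Camera axes: x right, y down, z forward; pixel columns grow to the right and rows downward; lengths in m; the calibration is good to about 2 mm. A picture is of the moment at which its call begins. camera_params takes no time and is no camera call.
- bot.sign_off(): hands the job in; it is judged then, once.
The state is a dict: "t": time; "joint_positions": joint angles; "qd": joint speeds; "joint_efforts": joint torques, N m; "position": TCP position; "orientation": TCP orientation; "ft_force": force on the tool from outside, world axes, zero at the start; "torque": the same for the moment, N m; "grip_width": opening from 0.0 (shut) to 1.0 (fully open); "gripper_force": force on a finger pad.
Only numpy, scipy, OpenCV 4.12 (cv2) and the standard library are available. Lean on these libraries where they do the work, as an engineer would, in place of code of your own. Each camera call takes 0.05 s, during which the arm holds its last target. There are 200 camera calls.

## Working session

There is one attempt and no reset: what is moved stays moved. The work goes in short steps, Python scripts to look and compute and a shell command to move; the robot and the scene stay as the last step left them, time stands still between calls to the robot, and variables do not carry over. Pictures are saved under pics/ and viewed, at most 10 in all, crops included, and the job is handed in when it is done.

```bash
mkdir -p pics; python3 - <<'E'
from workcell import telemetry, imaging, bot
import cv2
for n in("side","top"):
    cv2.imwrite(f"pics/{n}0.png",imaging.get_image(n)); print(imaging.camera_params(n))
print(telemetry.get_obs(), bot.grasp_offset)
E
```

```text
{'intrinsics': array([[499.90844752,   0.        , 258.91568464],
       [  0.        , 499.90844752, 199.77159171],
       [  0.        ,   0.        ,   1.        ]]), 'k1': 0.0698121571940239, 'position': array([ 0.23089395, -0.87578458,  0.68930855]), 'orientation': array([-120.01086923,   -0.38124797,  -16.14455909])}
{'intrinsics': array([[397.29249223,   0.        , 251.38192074],
       [  0.        , 397.29249223, 193.84728543],
       [  0.        ,   0.        ,   1.        ]]), 'k1': -0.10699667346566621, 'position': array([0.35146858, 0.05631421, 0.96105414]), 'orientation': array([-1.68555833e+02,  1.55051253e-01, -8.83619527e+01])}
{'t': 0.1, 'joint_positions': array([6.50310418e+01, 1.38282137e+01, 2.21462027e-01, 7.65011069e+01,
       8.09813952e-04, 9.00000444e+01]), 'qd': array([-0.04500348, -0.13216858,  0.08154766, -0.0298345 ,  0.00578022,
       -0.08950858]), 'joint_efforts': array([ 5.41368518e-04, -3.73137796e+01,  2.53009629e+01,  1.08679765e-02,
       -8.89839328e-06,  9.03025665e-06]), 'position': array([0.21082279, 0.45276135, 0.23049927]), 'orientation': array([-1.79892141e+02, -8.09728912e-04,  1.55030996e+02]), 'ft_force': array([0.34243289, 0.55622179, 0.43910778]), 'torque': array([-0.01085685,  0.00791049, -0.01910158]), 'gripper_force': 0.0, 'grip_width': 0.9984437772574294} 0.0187
```

View pics/side0.png

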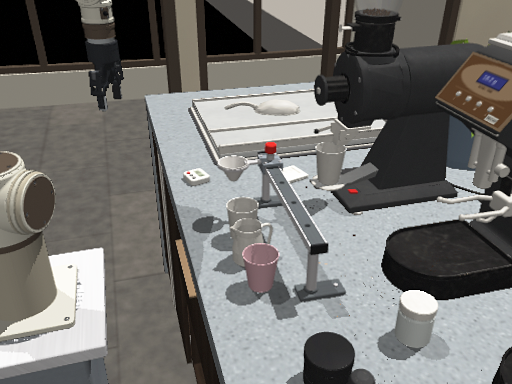

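View pics/top0.png

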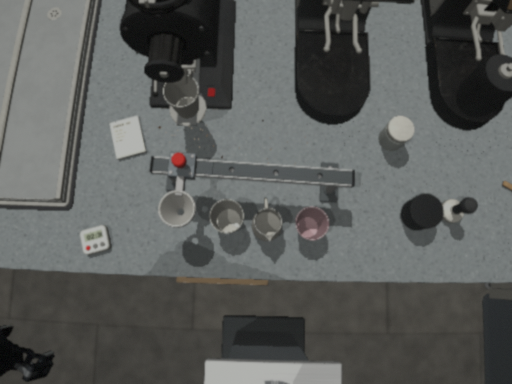

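The top view shows the red knob at about (179,159), the rail running from (152,164) to (354,178), and the pink cup at (312,223), which is the third station. I'll enlarge this for exact pixels.

```bash
python3 - <<'E'
import cv2
t=cv2.imread("pics/top0.png"); s=cv2.imread("pics/side0.png")
cv2.imwrite("pics/tc.png",cv2.resize(t[140:250,145:360],(800,409),interpolation=cv2.INTER_CUBIC))
cv2.imwrite("pics/sc.png",cv2.resize(s[130:310,200:360],None,fx=3.3,fy=3.3,interpolation=cv2.INTER_CUBIC))
E
```

```text
(no output)
```

View pics/tc.png

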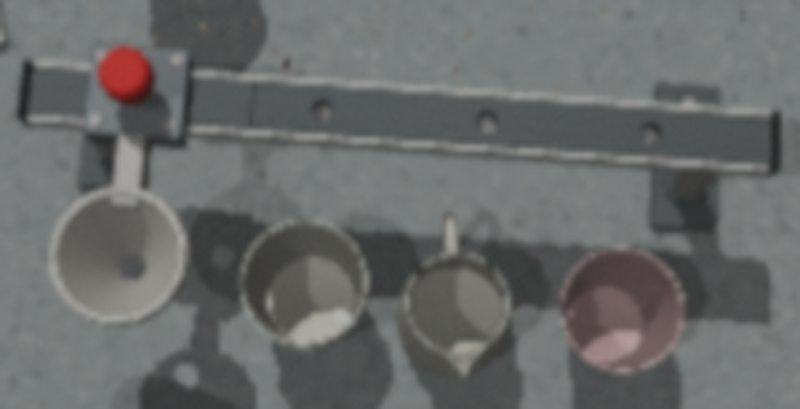

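View pics/sc.png

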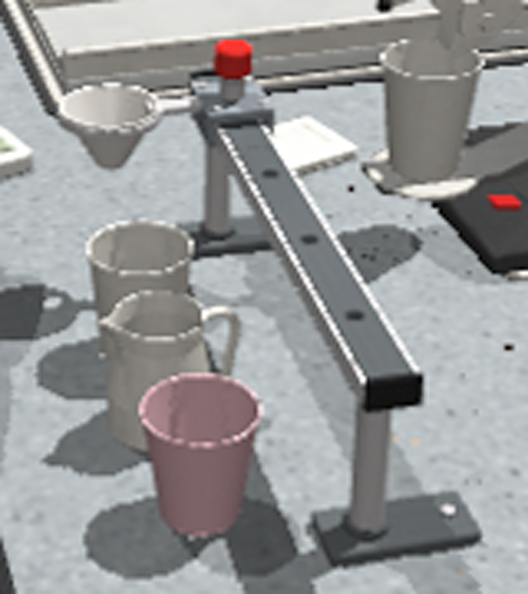

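The enlarged top view shows:
- Station holes at (322,110), (487,123) and (651,132).
- Knob top at (126,74).
- Pink rim centre at (623,310).
- Rail ends at (24,92) and (777,141).

In the side crop, the knob centre is at (233,59) and the holes are at (270,174), (310,240) and (355,316).

```bash
cat > h.py <<'E'
import numpy as np, cv2
from workcell import imaging
from scipy.spatial.transform import Rotation as R
def pos(cam,px,z):
    p=imaging.camera_params(cam); 
    n=cv2.undistortPoints(np.array([[px]],float),p["intrinsics"],np.array([p["k1"],0,0,0,0]))[0,0]
    d=R.from_euler("xyz",p["orientation"],degrees=True).apply([*n,1]); o=p["position"]
    return o+d*(z-o[2])/d[2]
T=lambda u,v,z:pos("top",(145+(u+.5)/3.721-.5,140+(v+.5)/3.721-.5),z)
S=lambda u,v,z:pos("side",(200+(u+.5)/3.3-.5,130+(v+.5)/3.3-.5),z)
E
python3 - <<'E'
from h import *
np.set_printoptions(precision=4,suppress=True)
for n,f,a in [("knobT",T,(126,74,.194)),("knobS",S,(233,59,.182)),("e1",T,(24,92,.145)),("e2",T,(777,141,.145)),
 ("h1",T,(322,110,.14)),("h2",T,(487,123,.14)),("h3",T,(651,132,.14)),("h1S",S,(270,174,.14)),("h2S",S,(310,240,.14)),("h3S",S,(355,316,.14)),
 ("cup",T,(623,310,.082)),("cupS",S,(200,409,.082)),("drip",T,(119,255,.154)),("steel",T,(305,283,.088)),("pit",T,(457,305,.094))]: print(n,f(*a))
E
```

```text
knobT [0.5731 0.2117 0.194 ]
knobS [0.5773 0.2078 0.182 ]
e1 [0.575  0.2802 0.145 ]
e2 [ 0.558  -0.1528  0.145 ]
h1 [0.5701 0.108  0.14  ]
h2 [0.565  0.0132 0.14  ]
h3 [ 0.5624 -0.0811  0.14  ]
h1S [0.5723 0.1008 0.14  ]
h2S [0.5685 0.0056 0.14  ]
h3S [ 0.5641 -0.0887  0.14  ]
cup [ 0.4669 -0.0734  0.082 ]
cupS [ 0.4686 -0.0791  0.082 ]
drip [0.4802 0.2168 0.154 ]
steel [0.4771 0.1173 0.088 ]
pit [0.4657 0.0266 0.094 ]
```

```bash
python3 - <<'E'
from h import *
np.set_printoptions(precision=3,suppress=True)
for z in (.2,.25,.3,.35,.4): print(z,pos("top",(163,73),z),pos("side",(319,90),z))
# tool shift, after turning -22.75
y=np.radians(177.75); x=np.array([np.cos(y),np.sin(y)]); yy=np.array([np.sin(y),-np.cos(y)])
for x0 in (x,): 
  d=np.array([.575,.2105])-[.2108,.4528]; print("dx,dy cm",100*d@x,100*d@yy)
E
python3 -m handwheel '[[0,0,0,-10,0],[0,0,0,-10,0],[0,0,0,-2.75,0]]' 30
```

```text
0.2 [0.761 0.258 0.2  ] [0.843 0.549 0.2  ]
0.25 [0.734 0.244 0.25 ] [0.781 0.404 0.25 ]
0.3 [0.708 0.231 0.3  ] [0.718 0.258 0.3  ]
0.35 [0.681 0.218 0.35 ] [0.656 0.112 0.35 ]
0.4 [0.654 0.205 0.4  ] [ 0.593 -0.033  0.4  ]
dx,dy cm -37.343186835729355 -22.781477058167443
t: 0.48
position: [0.2109, 0.4529, 0.2308]
orientation: [-179.9, -0.0, 177.9]
ft_force: [-1.1, 0.1, -0.5]
grip_width: 1.002
gripper_force: 0.0
```

```bash
python3 -m handwheel '[[-3.73,-2.28,0,0,0],[-3.73,-2.28,0,0,0],[-3.73,-2.28,0,0,0],[-3.73,-2.28,0,0,0],[-3.73,-2.28,0,0,0],[-3.73,-2.28,0,0,0],[-3.73,-2.28,0,0,0],[-3.73,-2.28,0,0,0],[-3.73,-2.28,0,0,0],[-3.73,-2.28,0,0,0],[0,0,0,0,0],[0,0,0,0,0]]'
python3 - <<'E'
from workcell import telemetry, imaging
import cv2,numpy as np
a=imaging.get_image("side"); b=imaging.get_image("top")
A=cv2.resize(a[80:200,200:340],(800//2*1,343)); B=cv2.resize(b[100:220,110:250],(400,343))
cv2.imwrite("pics/m1.png",np.hstack([A,B])); print(telemetry.get_obs()["joint_positions"],telemetry.get_obs()["position"])
E
```

```text
t: 1.98
position: [0.5743, 0.2109, 0.2305]
orientation: [-180.0, -0.1, 177.8]
ft_force: [-0.1, -0.4, 0.7]
grip_width: 0.996
gripper_force: 0.0
[2.02370006e+01 2.68975594e+01 1.91927752e+01 8.23416525e+01
 1.38963568e-02 2.23818150e+01] [0.57398744 0.21168566 0.23118657]
```

View pics/m1.png

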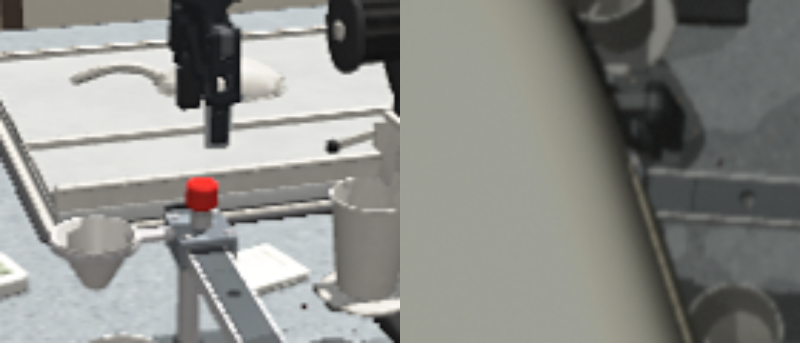

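The side crop shows the near fingertip end at (217,146) and the knob at (202,194). Next I check the side camera's bias against the known fingertip.

```bash
python3 - <<'E'
from h import *
def proj(cam,P):
    p=imaging.camera_params(cam); Rm=R.from_euler("xyz",p["orientation"],degrees=True).inv().as_matrix()
    return cv2.projectPoints(np.array([P],float),cv2.Rodrigues(Rm)[0],-Rm@p["position"],p["intrinsics"],np.array([p["k1"],0,0,0]))[0].ravel()
f=lambda P:(proj("side",P)-[200,80]+.5)*2.857-.5
for y in (.0425,.057): print("near tip",f([.574-.039*y,.2115-y,.244]))
for k in ([.5731,.2117,.182],[.5773,.2078,.182],[.575,.21,.182]): print("knob",f(k))
E
```

```text
near tip [211.28322954 143.78521063]
near tip [216.01493016 150.40587346]
knob [195.68520255 192.6315658 ]
knob [201.63981026 193.88481744]
knob [198.35445424 193.16869917]
```

```bash
python3 -m handwheel '[[-0.1,0,1.5,0,0],[0,0,1.5,0,0],[0,0,1.5,0,0],[0,0,1.1,0,0],[0,0,1.0,0,0],[0,0,0,0,60],[0,0,0,0,100],[0,0,0,0,120],[0,0,0,0,130],[0,0,0,0,130]]' 20
```

```text
t: 3.32
position: [0.5761, 0.211, 0.1656]
orientation: [180.0, 0.0, 177.8]
ft_force: [-0.1, 0.2, 0.1]
grip_width: 0.488
gripper_force: 0.0
```

```bash
for i in 1; do python3 -m handwheel '[[0,0,0,0,140],[0,0,0,0,148],[0,0,0,0,148]]'; python3 -m handwheel '[[0,0,0,0,156],[0,0,0,0,156]]';  python3 -m handwheel '[[0,0,0,0,161],[0,0,0,0,161]]'; done
```

```text
t: 3.7
position: [0.5759, 0.211, 0.1653]
orientation: [-180.0, -0.0, 177.8]
ft_force: [-0.8, -0.4, 0.1]
grip_width: 0.421
gripper_force: 0.0
t: 3.95
position: [0.576, 0.2109, 0.1653]
orientation: [-180.0, -0.0, 177.8]
ft_force: [0.4, 0.8, 0.6]
grip_width: 0.39
gripper_force: 0.0
t: 4.2
position: [0.576, 0.2112, 0.1654]
orientation: [180.0, 0.0, 177.8]
ft_force: [0.1, 0.6, -0.4]
grip_width: 0.368
gripper_force: 0.4
```

```bash
python3 -m handwheel '[[0,0,0,0,165],[0,0,0,0,165]]';  python3 -m handwheel '[[0,0,0,0,170],[0,0,0,0,170]]'
```

```text
t: 4.45
position: [0.576, 0.2113, 0.1654]
orientation: [180.0, 0.0, 177.8]
ft_force: [0.0, 0.9, 1.0]
grip_width: 0.354
gripper_force: 0.9
t: 4.7
position: [0.576, 0.2112, 0.1655]
orientation: [180.0, 0.0, 177.8]
ft_force: [0.7, 1.9, 1.4]
grip_width: 0.343
gripper_force: 19.8
```

```bash
python3 -m handwheel '[[0,0,0,0,190],[0,0,-0.3,0,190],[0,0,-0.3,0,190]]' 40;  python3 -m handwheel '[[0,0,-0.3,0,190],[0,0,-0.3,0,190],[0,0,-0.1,0,190],[0,0,0,0,190],[0,0,0,0,190]]'
```

```text
t: 5.08
position: [0.5758, 0.2105, 0.1697]
orientation: [-179.9, -0.1, 177.8]
ft_force: [3.5, 1.2, -7.9]
grip_width: 0.33
gripper_force: 40.0
t: 5.7
position: [0.5758, 0.2106, 0.1781]
orientation: [-180.0, -0.0, 177.8]
ft_force: [3.2, -0.2, -9.3]
grip_width: 0.332
gripper_force: 40.2
```

```bash
python3 -m handwheel '[[0,-0.2,0,0,190],[0,-0.4,0,0,190],[0,-0.6,0,0,190],[0,-0.8,0,0,190],[0,-0.8,0,0,190],[0,-0.8,0,0,190],[0,-0.8,0,0,190],[0,-0.6,0,0,190]]'
```

```text
t: 6.7
position: [0.5737, 0.1603, 0.1782]
orientation: [-180.0, -0.0, 177.8]
ft_force: [0.7, 2.2, -9.2]
grip_width: 0.329
gripper_force: 40.2
```

Smooth: the knob is held at the same lift and drag is about 2 N. Continuing.

```bash
python3 -m handwheel '[[0,-0.8,0,0,190],[0,-0.8,0,0,190],[0,-0.8,0,0,190],[0,-0.8,0,0,190],[0,-0.8,0,0,190],[0,-0.8,0,0,190],[0,-0.8,0,0,190],[0,-0.8,0,0,190],[0,-0.8,0,0,190],[0,-0.8,0,0,190],[0,-0.8,0,0,190],[0,-0.8,0,0,190],[0,-0.8,0,0,190],[0,-0.8,0,0,190]]' ; python3 -m handwheel '[[0,-0.8,0,0,190],[0,-0.8,0,0,190],[0,-0.8,0,0,190],[0,-0.8,0,0,190],[0,-0.8,0,0,190],[0,-0.8,0,0,190],[0,-0.8,0,0,190],[0,-0.8,0,0,190],[0,-0.8,0,0,190],[0,-0.8,0,0,190],[0,-0.8,0,0,190],[0,-0.8,0,0,190],[0,-0.8,0,0,190],[0,-0.6,0,0,190],[0,-0.4,0,0,190],[0,-0.2,0,0,190],[0,0,0,0,190]]'
```

```text
t: 8.45
position: [0.5691, 0.0485, 0.1781]
orientation: [-180.0, -0.1, 177.8]
ft_force: [-4.1, 2.9, -10.3]
grip_width: 0.333
gripper_force: 40.2
t: 10.58
position: [0.5642, -0.0679, 0.178]
orientation: [-179.9, -0.1, 177.7]
ft_force: [-5.2, 0.1, -8.4]
grip_width: 0.329
gripper_force: 40.2
```

```bash
python3 -m handwheel '[[0,0,0.15,0,190],[0,0,0.1,0,190],[0,0,0,0,190]]'; python3 -m handwheel '[[0,0,0,0,165],[0,0,0,0,155],[0,0,0,0,145],[0,0,0.3,0,145],[0,0,0.2,0,145],[0,0,0,0,145]]' 20
```

```text
t: 10.95
position: [0.5642, -0.0679, 0.1758]
orientation: [-179.9, -0.1, 177.7]
ft_force: [-4.4, 0.3, -8.9]
grip_width: 0.336
gripper_force: 40.3
t: 11.7
position: [0.565, -0.0668, 0.1704]
orientation: [180.0, -0.0, 177.8]
ft_force: [0.1, -0.2, 0.7]
grip_width: 0.435
gripper_force: 0.0
```

```bash
python3 -m handwheel '[[0,-0.1,0,0,145],[0,-0.12,0,0,145],[0,-0.12,0,0,145],[0,-0.12,0,0,145],[0,-0.12,0,0,145]]'; python3 -m handwheel '[[0,-0.12,0,0,145],[0,-0.12,0,0,145],[0,-0.12,0,0,145]]'; python3 -m handwheel '[[0,-0.12,0,0,145],[0,-0.12,0,0,145]]'
```

```text
t: 12.32
position: [0.5651, -0.0716, 0.1708]
orientation: [179.8, 0.0, 177.8]
ft_force: [-0.1, 6.3, -0.2]
grip_width: 0.434
gripper_force: 2.7
t: 12.7
position: [0.5648, -0.0762, 0.1708]
orientation: [180.0, -0.0, 177.8]
ft_force: [-0.9, 2.3, 0.8]
grip_width: 0.43
gripper_force: 1.3
t: 12.95
position: [0.5647, -0.0788, 0.1708]
orientation: [180.0, 0.0, 177.8]
ft_force: [0.6, 1.3, -1.3]
grip_width: 0.431
gripper_force: 1.3
```

```bash
python3 -m handwheel '[[0,-0.12,0,0,145],[0,-0.12,0,0,145]]'; python3 -m handwheel '[[0,-0.1,0,0,145],[0,-0.1,0,0,145]]'
```

```text
t: 13.2
position: [0.5646, -0.0812, 0.1708]
orientation: [-180.0, -0.0, 177.8]
ft_force: [-0.6, 1.7, 0.6]
grip_width: 0.429
gripper_force: 1.2
t: 13.45
position: [0.5645, -0.0832, 0.1707]
orientation: [-180.0, -0.0, 177.8]
ft_force: [1.5, 2.0, -0.9]
grip_width: 0.432
gripper_force: 1.1
```

```bash
python3 -m handwheel '[[0,-0.1,0,0,145],[0,-0.1,0,0,145]]'
```

```text
t: 13.7
position: [0.5644, -0.0852, 0.1706]
orientation: [-180.0, -0.0, 177.8]
ft_force: [0.2, 1.1, -0.3]
grip_width: 0.431
gripper_force: 0.8
```

```bash
python3 -m handwheel '[[0,-0.1,0,0,145]]'; python3 -m handwheel '[[0,-0.1,0,0,145]]'
```

```text
t: 13.82
position: [0.5643, -0.0861, 0.1707]
orientation: [-180.0, -0.0, 177.8]
ft_force: [-0.3, 2.2, -0.9]
grip_width: 0.431
gripper_force: 1.0
t: 13.95
position: [0.5643, -0.0871, 0.1707]
orientation: [180.0, -0.0, 177.8]
ft_force: [0.8, 2.0, -1.2]
grip_width: 0.432
gripper_force: 1.0
```

```bash
python3 -m handwheel '[[0,-0.1,0,0,145]]'
```

```text
t: 14.08
position: [0.5642, -0.0881, 0.1707]
orientation: [180.0, -0.0, 177.8]
ft_force: [-0.6, 2.1, -0.3]
grip_width: 0.431
gripper_force: 1.0
```

```bash
python3 -m handwheel '[[0,-0.08,0,0,145]]'
```

```text
t: 14.2
position: [0.5642, -0.0888, 0.1707]
orientation: [180.0, -0.0, 177.8]
ft_force: [-0.4, 1.1, -1.6]
grip_width: 0.432
gripper_force: 1.4
```

```bash
python3 -m handwheel '[[0,-0.08,0,0,145]]'
```

```text
t: 14.32
position: [0.5642, -0.089, 0.1707]
orientation: [179.9, -0.0, 177.8]
ft_force: [-0.0, 5.0, -1.0]
grip_width: 0.43
gripper_force: 2.5
```

```bash
python3 -m handwheel '[[0,-0.08,0,0,145]]'
```

```text
t: 14.45
position: [0.5642, -0.0891, 0.1707]
orientation: [179.8, -0.0, 177.8]
ft_force: [-0.7, 6.0, -0.9]
grip_width: 0.432
gripper_force: 3.5
```

```bash
python3 -m handwheel '[[0,-0.08,0,0,145]]'
```

```text
t: 14.58
position: [0.5642, -0.0892, 0.1706]
orientation: [179.8, -0.0, 177.9]
ft_force: [-0.7, 9.6, -0.2]
grip_width: 0.431
gripper_force: 4.4
```

The slide has stopped and the force is rising, so the pin has caught. Backing off, then checking.

```bash
python3 -m handwheel '[[0,0.25,0,0,145],[0,0.2,0,0,145],[0,0,0,0,100],[0,0,0,0,0],[0,0,0,0,0],[0,0,0,0,0],[0,0,-1.5,0,0],[0,0,-3,0,0],[0,0,-3,0,0],[0,0,-3,0,0],[3,0,0,0,0],[5,0,0,0,0],[5,0,0,0,0],[0,0,0,0,0]]'
python3 - <<'E'
from workcell import imaging
import cv2,numpy as np
a=imaging.get_image("side"); b=imaging.get_image("top")
A=cv2.resize(a[140:290,200:340],(400,429),interpolation=2); B=cv2.resize(b[120:260,240:370],(398,429),interpolation=2)
cv2.imwrite("pics/m2.png",np.hstack([A,B]))
E
```

```text
t: 16.32
position: [0.4312, -0.0814, 0.277]
orientation: [-180.0, -0.0, 177.7]
ft_force: [1.1, -0.6, -0.5]
grip_width: 0.998
gripper_force: 0.0
```

View pics/m2.png

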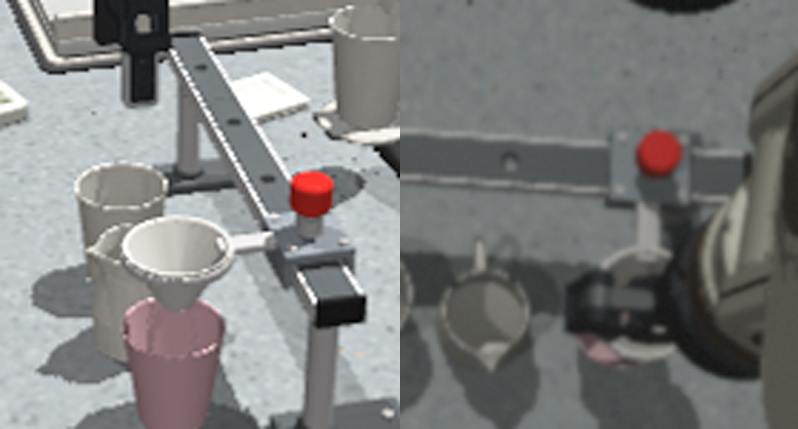

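The dripper is over the pink cup, and the knob centre in the side view is at (312,194). I check the knob height against the prediction for lift 0 versus 10 mm.

```bash
python3 - <<'E'
from h import *
def proj(cam,P):
    p=imaging.camera_params(cam); Rm=R.from_euler("xyz",p["orientation"],degrees=True).inv().as_matrix()
    return cv2.projectPoints(np.array([P],float),cv2.Rodrigues(Rm)[0],-Rm@p["position"],p["intrinsics"],np.array([p["k1"],0,0,0]))[0].ravel()
f=lambda P:(proj("side",P)-[200,140]+.5)*2.857-.5
for z in (.182,.192): print(z,f([.564,-.0858,z]), "saddle near edge",f([.564,-.0858-.028,.152]), "h2",f([.5685,.009,.14]))
im=cv2.imread("pics/m2.png")[:,:400].astype(int); m=(im[...,2]>150)&(im[...,1]<70); ys,xs=np.nonzero(m); print("red",xs.min(),xs.max(),ys.min(),ys.max())
for z0 in (.182,.192): print(z0,"top rear/bottom front rows",f([.564,-.0858+.015,z0+.012])[1],f([.564,-.0858-.015,z0-.012])[1])
E
```

```text
0.182 [308.98635094 191.87227156] saddle near edge [321.23623571 249.45305997] h2 [266.84513343 177.01321247]
0.192 [309.79073528 179.42776048] saddle near edge [321.23623571 249.45305997] h2 [266.84513343 177.01321247]
red 291 332 173 195
0.182 top rear/bottom front rows 166.50224190450115 217.58129209259914
0.192 top rear/bottom front rows 154.01159294706048 205.18356245383944
```

The knob's rows match lift 0 (about 192 predicted, 194 seen; lift 10 mm would be 179). The outlet is about 6 mm from the cup centre, and the robot is clear.

```bash
python3 -c "
from workcell import bot
print(bot.sign_off())"
```

```text
the job is handed in; nothing more can be done
None
```

I handed the job in with the dripper locked over the pink cup at the third station: the camera shows the pin home and the outlet about 6 mm from the cup's centre, but sign-off returned no verdict.

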